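# Pack the polishing caddy

## Robot

A 7-joint arm with a two-finger parallel gripper is mounted at the origin on the work surface. World frame = base frame: x ahead of the robot, y to its left, z up, the work surface at z = 0. Lengths are in m, angles in rad, forces in N, time in s.
With the tool pointing down it reaches from about 0.35 to 0.9 m from the base axis. Payload 19.9 kg.
Tool frame: the origin (TCP) lies midway between the tips of the shut fingers; the grasp point (between the pads) lies 19 mm behind it; z points along the fingers, y is the line along which they close (so a half turn about z gives the same grasp; the last joint's range is limited). The gripper opens to 85 mm and grips with 20 to 120 N. Pads are 22 mm wide; open, the fingers measure 114 mm over their backs; the gripper's body (76 mm by 85 mm) begins 54 mm behind the grasp point. The pads swing forward as they close: fully open they stand 13 mm farther back than shut.
Start: joints at [1.067, 0.417, -0.01, 1.614, 0.005, 1.111, -0.053], TCP at [0.279, -0.559, 0.231] pointing down, gripper open.
Joint ranges: [-2.81, 2.81], [-0.39, 2.02], [-1.27, 1.25], [0.06, 2.57], [-1.19, 4.33], [0.19, 2], [-2.82, 2.82]. Speed limits (rad/s): [1.89, 1.89, 2.39, 2.39, 3.01, 3.01, 3.01].

## Interface

Orientations are given as a unit quaternion [x, y, z, w].
In Python, from cell import * gives the robot as it stands.
- The arm moves only by the tool play_rows, never from a script. Its argument "deltas" is a list of rows, each an object with "slide": the shift along the tool's x, y, z in units of 0.4 m (1.0 is 0.4 m), a list of three; "turn": the turn about the tool's z in units of 360 degrees (1.0 is 360 degrees). A call has 1 to 8 rows; each row is the pose to reach, as a shift and turn from the pose commanded when the call began, along the tool's axes at that moment, turning the shorter way round; what a row does not reach only later rows make up. A row lasts 1/10 s, in which the tool goes at most 50 mm and 8.59 degrees, less where a joint would pass 70% of its speed; a pose out of reach is approached as far as the arm can. A call with a number of a shift or a turn outside -1 to 1 is refused whole. A call with a gripper value outside its range is refused whole. "hand" is the opening, from -1 (shut) to 1 (fully open), set as the call begins (left out, the last holds). The fingers move at their own pace and stop on an object; "newtons" is the grip in N (left out, the last holds). Time passes only in rows, so rows that repeat a pose let the fingers close. It gives the time, the measured TCP pose, the force, the opening and the grip force at its end, in the units of the state.
- sense(): the state, without advancing time (a new reading comes with each control period).
- get_image(name): name is "scene" or "side" or "wrist"; returns a dict with "frame" (420x560x3 uint8, blue, green, red), "z_map" (420x560 float32, m along the optical axis (not along the pixel's ray), 0 where there is no reading), "intrinsics" (3x3 intrinsics, pixels), "position" and "orientation" of the camera in the world; the wrist camera has in their place "mount" (4x4, takes a point from camera to tool coordinates, whose origin is the TCP and whose axes are the flange's). Camera axes: x right, y up, looking along -z (the intrinsics and any distortion apply to the point x, -y, -z); pixel columns grow to the right and rows downward; lengths in m; the calibration is good to about 2 mm. The wrist camera is an equidistant fisheye: a pixel r from the principal point sees the ray r / f radians off the axis. A picture is of the moment at which its call begins: read the wrist's pose just before it.
- job_done(): hands the job in; it is judged then, once.
The state is a dict: "t": time; "q": joint angles; "qvel": joint speeds; "joint_efforts": joint torques, N m; "position": TCP position; "ee_rot": TCP orientation; "force": force on the tool from outside, world axes, zero at the start; "torque": the same for the moment, N m; "finger_gap": finger opening in m; "grip_force": force on a finger pad.
Only numpy, scipy, OpenCV 4.12 (cv2) and the standard library are available. Lean on these libraries where they do the work, as an engineer would, in place of code of your own. Each camera call takes 0.05 s, during which the arm holds its last target. There are 200 camera calls.

## Task

Pack the green caddy for the polisher: stand the brass collar upright in the compartment with the red mat, the brass plinth in the one with the blue mat and the brass lotus bud in the one with the white mat, and put the orange-headed mandrel from its wooden block into the caddy's metal rack, down through both holes until its head sits on the rack. Leave the dark iron collar and the white plaster bud where they are, and let go of everything.

Things in the scene. Friction and masses are not known exactly. Their poses are not given: they have to be found in the camera images.
- brass_collar: Golden brass collar (thick ring), outer diameter 46 mm, hole 26 mm, 40 mm tall, about 0.36 kg, standing with its hole upright on the bench. Origin: centre of its underside, z along the hole, up.
- brass_plinth: Golden brass stepped square plinth, 40 mm tall, about 0.34 kg: foot 44 x 44 mm (8 mm tall), waist 36 x 36 mm (to 20 mm), top block 42 x 42 mm (from 20 to 40 mm, the part to grip). Origin: centre of its underside; x and y square to its sides, z up.
- brass_bud: Golden brass lotus-bud finial, round, 62 mm tall, about 0.32 kg: foot disc 40 mm across, narrow neck, bud widest (42 mm across, straight-sided from 28 to 40 mm above its underside), pointed top. Origin: centre of its underside, z up.
- mandrel: Polishing mandrel, upright, 102 mm tall, 0.15 kg: steel shank 13 mm across, 66 mm long, chamfered foot; on top an orange round head 28 mm across, 36 mm tall (66 to 102 mm above the foot). Stands loosely in an 18 mm hole of a fixed wooden block, 50 mm square, 50 mm tall, its foot 10 mm above the bench. Origin: centre of the foot's underside; z along the shank, up.
- iron_collar: Look-alike: dark grey iron collar of the same shape and size as the brass one (46 mm across, 40 mm tall). To be left. Origin: centre of its underside, z up.
- plaster_bud: Look-alike: off-white plaster bud of the same shape and size as the brass one (42 mm across, 62 mm tall), light. To be left. Origin: centre of its underside, z up.
- mat_red: Red square mat, 78 x 78 x 3 mm, fixed on the floor of a compartment of the green caddy, for the brass collar. Origin: centre of its underside, 5 mm above the bench; x, y along its sides, z up. Caddy: fixed, 175 mm square, 2 by 2 compartments 80 mm square inside, centres 85 mm apart, wall tops 16 mm above the bench. Mats and rack change compartments.
- mat_blue: Blue square mat, 78 x 78 x 3 mm, fixed on the floor of a compartment of the green caddy, for the brass plinth. Origin: centre of its underside, 5 mm above the bench; x, y along its sides, z up. Caddy: fixed, 175 mm square, 2 by 2 compartments 80 mm square inside, centres 85 mm apart, wall tops 16 mm above the bench. Mats and rack change compartments.
- mat_white: White square mat, 78 x 78 x 3 mm, fixed on the floor of a compartment of the green caddy, for the brass bud. Origin: centre of its underside, 5 mm above the bench; x, y along its sides, z up. Caddy: fixed, 175 mm square, 2 by 2 compartments 80 mm square inside, centres 85 mm apart, wall tops 16 mm above the bench. Mats and rack change compartments.
- rack: Aluminium rack, 48 x 48 mm, 72 mm tall, fixed in the middle of the caddy's fourth compartment: plates at 20 to 30 and 62 to 72 mm above its underside, each with a 20 mm hole on its centre line, joined by two walls. When the mandrel's head sits on top, its foot is 6 mm above the rack's underside. Origin: centre of its underside, 5 mm above the bench; z up, x and y along the caddy's sides.
Mind the look-alikes: they are no part of the job. Leave any purple look-alike of the brass_collar alone.

How it is judged:
At the end, for the whole second after the job is handed in: Castings upright on the floor of their compartments (collar red, plinth blue, bud white), centres within 30 mm of the mat centre along each mat axis; mandrel through both rack holes, head within 4 mm of the rack top; all released, at rest; iron collar and plaster bud within 30 mm of their starts (x of brass_collar in the frame of mat_red between -0.03 and 0.03 m and y of brass_collar in the frame of mat_red between -0.03 and 0.03 m and z of brass_collar in the frame of mat_red between -0.002 and 0.01 m and angle between each of brass_collar, brass_plinth, brass_bud's own z axis and vertical below 0.15 rad and x of brass_plinth in the frame of mat_blue between -0.03 and 0.03 m and y of brass_plinth in the frame of mat_blue between -0.03 and 0.03 m and z of brass_plinth in the frame of mat_blue between -0.002 and 0.01 m and x of brass_bud in the frame of mat_white between -0.03 and 0.03 m and y of brass_bud in the frame of mat_white between -0.03 and 0.03 m and z of brass_bud in the frame of mat_white between -0.002 and 0.01 m and z of mandrel in the frame of rack below 0.01 m and horizontal distance between mandrel and rack below 0.007 m and angle between the z axis of mandrel and the z axis of rack, either way round below 0.12 rad and linear speed of each of brass_collar, brass_plinth, brass_bud, mandrel below 0.02 m/s and contact force between each of brass_collar, brass_plinth, brass_bud, mandrel and the fingers below 0.1 N and distance of each of iron_collar, plaster_bud from where it was at the start of the episode below 0.03 m); the robot touches nothing.
It fails at once if the iron collar is moved away from its place (distance of iron_collar from where it was at the start of the episode above 0.03 m).
It fails at once if the plaster bud is moved away from its place (distance of plaster_bud from where it was at the start of the episode above 0.03 m).
It also fails if it takes over 120 s, if anything falls off the work surface, if the arm or the gripper's body presses on something with over 40 N, if the wrist force passes 120 N, or if a joint passes its speed limit or range.

## Working session

There is one attempt and no reset: what is moved stays moved. The work goes in short steps, Python scripts to look and compute and a tool call to move; the robot and the scene stay as the last step left them, time stands still between calls to the robot, and variables do not carry over. Pictures are saved under pics/ and viewed, at most 14 in all, crops included, and the job is handed in when it is done.

Besides the shell and the picture viewer there is one more tool, called after "Emit:" as name(argument=value, ...), one argument or row to a line, values as JSON. play_rows: Moves the arm, as the interface text tells. Shifts and turns lie within -1 to 1; 1 stands for 0.4 m of shift or 360 degrees of turn. Its arguments: {"type":"object","properties":{"deltas":{"type":"array"},"hand":{"type":"number"},"newtons":{"type":"number"}},"required":["deltas"]}

```bash
ls; mkdir -p pics; python3 - <<'E'
from cell import *
import cv2,numpy as np
s=sense();print(s)
for n in("scene","side","wrist"):
    d=get_image(n);cv2.imwrite(f"pics/{n}0.png",d["frame"]);np.savez(f"{n}0.npz",**d)
    print(n,{k:v for k,v in d.items() if k not in("frame","z_map")})
E
```

```text
pics
{'t': 0.0, 'q': array([ 1.06649737,  0.41795465, -0.01030712,  1.61415809,  0.00466109,
        1.11068168, -0.05303073]), 'qvel': array([-0.00063603, -0.00023418,  0.00069244, -0.00064478, -0.00082354,
       -0.00064505,  0.00131002]), 'joint_efforts': array([-4.92768322e-04, -8.64447713e+01,  6.79051839e-01, -4.34901237e+01,
        1.90846733e-02,  7.38298899e-03,  3.31219826e-05]), 'position': array([ 0.27888757, -0.55895349,  0.23067906]), 'ee_rot': array([ 9.73350361e-01,  2.29322323e-01, -1.60614122e-04, -5.66547019e-04]), 'force': array([0.51622959, 0.01990286, 0.33262188]), 'torque': array([-0.01130194,  0.04458197, -0.05262695]), 'grip_force': 0.0, 'finger_gap': 0.08533362489197335}
scene {'intrinsics': array([[446.67114689,   0.        , 275.76714504],
       [  0.        , 446.67114689, 211.75301511],
       [  0.        ,   0.        ,   1.        ]]), 'position': array([ 1.18209036, -0.38843881,  0.68201285]), 'orientation': array([0.35957573, 0.20892595, 0.43758805, 0.79722766])}
side {'intrinsics': array([[519.88292396,   0.        , 268.58173752],
       [  0.        , 519.88292396, 199.11900353],
       [  0.        ,   0.        ,   1.        ]]), 'position': array([-0.00813911,  0.84412178,  0.91466929]), 'orientation': array([-0.12180772,  0.39959996,  0.87649613, -0.23924315])}
wrist {'intrinsics': array([[325.1922621 ,   0.        , 279.22884611],
       [  0.        , 325.1922621 , 205.50160622],
       [  0.        ,   0.        ,   1.        ]]), 'mount': array([[ 1.11997784e-03,  9.60460215e-01,  2.78415016e-01,
         6.97246636e-02],
       [ 9.99999372e-01, -1.08750507e-03, -2.71076562e-04,
         6.63311164e-04],
       [ 4.24194873e-05,  2.78415145e-01, -9.60460830e-01,
        -1.42239680e-01],
       [ 0.00000000e+00,  0.00000000e+00,  0.00000000e+00,
         1.00000000e+00]])}
```

View pics/scene0.png

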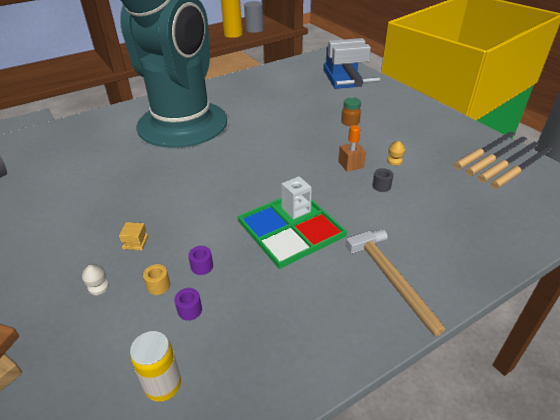

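View pics/side0.png

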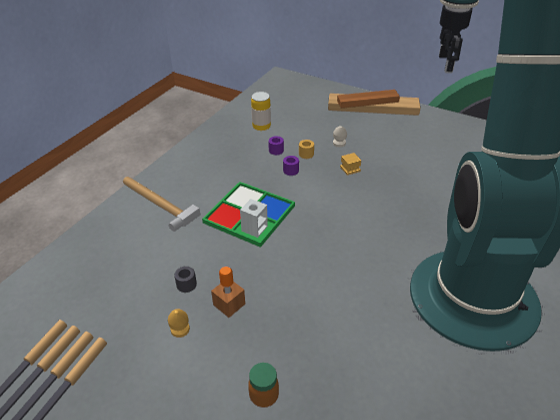

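Scene view candidates:
- Brass collar (156,280). Not the purple collars (201,260) and (188,303), nor the iron collar (383,180).
- Plinth (133,236).
- Brass bud (397,152). Not the plaster bud (94,278).
- Mandrel (353,140).
- Rack (296,197).
- Mats: red (318,229), blue (266,221), white (285,245).

In the side view the same things are at: collar (306,149), plinth (350,163), brass bud (179,321), iron collar (185,279), plaster bud (340,134), mandrel (227,290), rack (254,212).

```bash
cat > h.py <<'E'
import numpy as np,cv2
from scipy.spatial.transform import Rotation as R
def cloud(d):
    z=d["z_map"];K=d["intrinsics"];v,u=np.indices(z.shape)
    p=np.stack([(u-K[0,2])/K[0,0]*z,-(v-K[1,2])/K[1,1]*z,-z],-1)
    return p@R.from_quat(d["orientation"]).as_matrix().T+d["position"]
def ray(d,u,v):
    K=d["intrinsics"];r=np.array([(u-K[0,2])/K[0,0],-(v-K[1,2])/K[1,1],-1])
    return d["position"],R.from_quat(d["orientation"]).as_matrix()@(r/np.linalg.norm(r))
def tri(a,ua,b,ub):
    p,r=ray(a,*ua);q,s=ray(b,*ub)
    t=np.linalg.lstsq(np.c_[r,-s],q-p,rcond=None)[0];x,y=p+t[0]*r,q+t[1]*s
    return (x+y)/2,np.linalg.norm(x-y)
H={"orange":((4,200,120),(13,255,255)),"brass":((14,120,60),(26,255,255)),"red":((0,180,80),(3,255,255)),"blue":((108,150,60),(125,255,255)),"white":((0,0,150),(180,40,255))}
def mask(d,c,seed,win):
    h=cv2.cvtColor(d["frame"],cv2.COLOR_BGR2HSV);m=cv2.inRange(h,*H[c]) 
    w=np.zeros_like(m);u,v=seed;w[v-win:v+win,u-win:u+win]=255
    m&=w;n,l,s,ce=cv2.connectedComponentsWithStats(m)
    k=1+np.argmax(s[1:,4]);return l==k,ce[k],s[k,4]
E
python3 - <<'E'
from h import *
S=np.load("scene0.npz");D=np.load("side0.npz");cs,cd=cloud(S),cloud(D)
np.set_printoptions(precision=4,suppress=True)
for n,c,a,b,w in[("collar","brass",(156,280),(306,149),20),("plinth","brass",(133,236),(350,163),20),("bud","brass",(397,152),(179,321),22),("plaster","white",(94,278),(340,134),20),("head","orange",(354,134),(227,277),16),("red","red",(318,229),(225,215),28),("blue","blue",(266,221),(277,208),28),("white","white",(285,245),(244,196),26),("rack","white",(296,197),(254,212),22)]:
    ma,ca,na=mask(S,c,a,w);mb,cb,nb=mask(D,c,b,w)
    print(n,ca,na,cb,nb,"tri",*tri(S,ca,D,cb))
    for q,m in((cs,ma),(cd,mb)):
        P=q[m];P=P[np.isfinite(P).all(1)];top=np.percentile(P[:,2],97)
        T=P[P[:,2]>top-.006];r=cv2.minAreaRect((T[:,:2]*1000).astype(np.float32));
        print("   top",top,"zmin",P[:,2].min(),"rect",np.round(r[0],1),np.round(r[1],1),round(r[2],1),"circ",cv2.minEnclosingCircle((T[:,:2]*1000).astype(np.float32)))
for n,a,b in(("iron",(383,180),(185,279)),("purple1",(201,260),(291,165)),("purple2",(188,303),(276,145))):print(n,*tri(S,a,D,b))
E
```

```text
collar [156.2335 278.9592] 638 [306.032 148.58 ] 250 tri [ 0.57   -0.2925  0.0202] 0.002679536713910103
   top 0.04196460306274944 zmin -0.0006817115884026892 rect [ 866.5 -328.9] [ 43.8 640.8] 83.2 circ ((865.2673950195312, -339.4427490234375), 320.5892333984375)
   top 0.04082251654837459 zmin -0.0038977295138696855 rect [282.  264.7] [  41.3 1295.8] 27.5 circ ((282.53302001953125, 264.99591064453125), 647.9793090820312)
plinth [133.231  235.7334] 619 [350.423  163.3353] 331 tri [ 0.4259 -0.291   0.0193] 0.0022903853463544597
   top 0.04275013662381838 zmin 0.0013130159283581966 rect [ 789.7 -351.4] [ 53.5 786.4] 80.7 circ ((791.1514892578125, -342.63360595703125), 393.61322021484375)
   top 0.04124909852753421 zmin -0.0024468161363218055 rect [202.5 259.3] [  51.2 1242.1] 22.2 circ ((210.77316284179688, 262.70672607421875), 621.2617797851562)
bud [395.7857 153.0584] 308 [178.2882 322.6645] 465 tri [0.5043 0.3939 0.0245] 0.0016459047935379126
   top 0.06137273595000829 zmin 0.00040914835267213956 rect [846.6   5.1] [  20.5 1034. ] 41.6 circ ((845.1952514648438, 3.8377685546875), 51
[... 2137 characters left out ...]
.0002139227906033936 rect [282.7 446.5] [ 61.2 983.3] 32.6 circ ((272.4200439453125, 439.9429016113281), 492.01025390625)
rack [298.7151 194.9928] 695 [247.8085 200.6507] 564 tri [0.5578 0.0456 0.073 ] 0.0029137565834657358
   top 0.07935368670236732 zmin -0.0025417409479635555 rect [ 851.3 -143.7] [ 64.1 820.5] 58.0 circ ((844.618896484375, -154.3949737548828), 410.68670654296875)
   top 0.0782801103844677 zmin 0.0002139227906033936 rect [282.7 446.5] [ 61.2 983.3] 32.6 circ ((272.4200439453125, 439.9429016113281), 492.01025390625)
iron [0.5692 0.2906 0.0194] 0.0006208071156596156
purple1 [ 0.5699 -0.1988  0.0198] 0.00011214958258733884
purple2 [ 0.6571 -0.264   0.0206] 0.002096583987713891
```

```bash
python3 - <<'E'
import cv2,numpy as np
a=cv2.imread("pics/scene0.png");b=cv2.imread("pics/side0.png")
c=[cv2.resize(x,(400,290),interpolation=cv2.INTER_CUBIC) for x in(a[210:326,70:230],a[112:228,250:410],b[100:216,250:410],b[180:340,150:370])]
cv2.imwrite("pics/crop.png",np.vstack([np.hstack(c[:2]),np.hstack(c[2:])]))
E
```

```text
(no output)
```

View pics/crop.png

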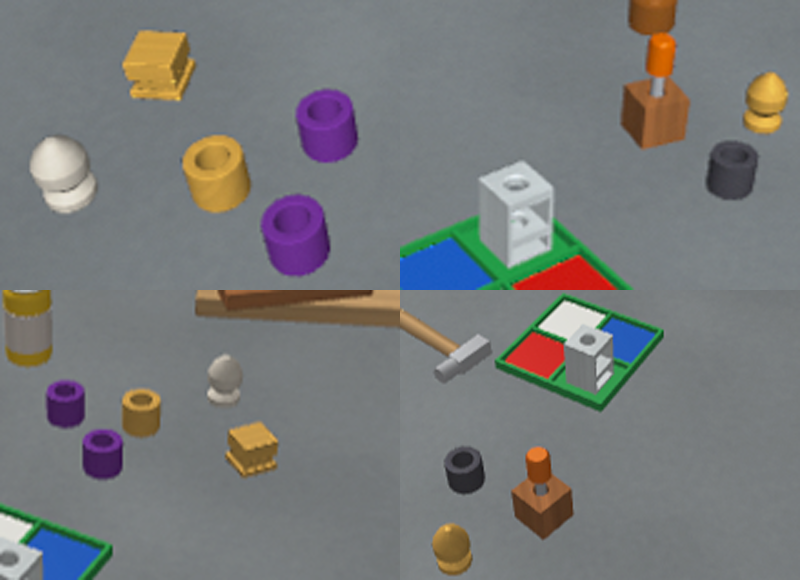

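The crops show only one brass collar, one plinth and one brass bud. The brass collar stands between two purple look-alikes, and the iron collar is next to the wooden block. The invalid depth pixels need filtering out, so I'll refine and fit the caddy square.

```bash
python3 - <<'E'
from h import *
np.set_printoptions(precision=4,suppress=True)
V=[np.load("scene0.npz"),np.load("side0.npz")];C=[cloud(d) for d in V]
def pts(i,ctr,r,z0,z1):
    P=C[i][V[i]["z_map"]>.1];return P[(np.linalg.norm(P[:,:2]-ctr,axis=1)<r)&(P[:,2]>z0)&(P[:,2]<z1)]
def rect(T):
    r=cv2.minAreaRect((T[:,:2]*1000).astype(np.float32));return np.round(r[0],1),np.round(r[1],1),round(r[2],1)
for n,c,r,z0,z1 in[("collar",(.570,-.2925),.04,.035,.05),("plinth",(.426,-.291),.04,.035,.05),("bud band",(.504,.394),.04,.026,.042),("head",(.45,.294),.03,.085,.13),("headtop",(.45,.294),.03,.108,.13),("block",(.45,.294),.045,.045,.06),("racktop",(.54,.05),.06,.07,.09),("iron",(.57,.29),.04,.035,.05),("plaster",(.5236,-.3977),.04,.026,.042),("pur1",(.57,-.199),.04,.035,.05),("pur2",(.657,-.264),.04,.035,.05)]:
    both=[pts(i,c,r,z0,z1) for i in(0,1)]
    for T in both+[np.vstack(both)]:
        print(n,len(T),"zmed %.4f"%np.median(T[:,2]) if len(T) else "",rect(T) if len(T)>5 else "")
for i in(0,1):
    h=cv2.cvtColor(V[i]["frame"],cv2.COLOR_BGR2HSV);m=cv2.inRange(h,(55,150,50),(75,255,255))>0
    P=C[i][m&(V[i]["z_map"]>.1)];T=P[(P[:,2]>.012)&(P[:,2]<.022)&(np.linalg.norm(P[:,:2]-[.57,.015],axis=1)<.15)]
    print("caddy",len(T),np.median(T[:,2]),rect(T))
# caddy by rays: outline corners onto z=.016
for i,s in((0,(291,226)),(1,(250,212))):
    h=cv2.cvtColor(V[i]["frame"],cv2.COLOR_BGR2HSV)
    for n in("red","blue","white"):
        seeds={"red":[(318,229),(225,215)],"blue":[(266,221),(277,208)],"white":[(285,245),(240,193)]}[n]
        m,c,k=mask(V[i],n,seeds[i],28);m&=(C[i][...,2]<.03)
        q=[]
        for v,u in np.argwhere(m):
            p,r=ray(V[i],u,v);q.append(p+r*((.008-p[2])/r[2]))
        q=np.array(q);print(n,i,rect(q))
E
```

```text
collar 294 zmed 0.0404 (array([ 569.8, -293.2]), array([43.7, 46.9]), 67.5)
collar 77 zmed 0.0384 (array([ 569.1, -287.2]), array([41.3, 51.6]), 27.5)
collar 371 zmed 0.0400 (array([ 569.4, -290.1]), array([46.6, 52. ]), 14.5)
plinth 308 zmed 0.0407 (array([ 425.4, -291.3]), array([43. , 46.3]), 52.4)
plinth 139 zmed 0.0382 (array([ 425.7, -285.9]), array([45.4, 49.3]), 50.3)
plinth 447 zmed 0.0402 (array([ 425.3, -288.5]), array([48. , 49.5]), 56.5)
bud band 87 zmed 0.0350 (array([512. , 382.5]), array([41.2, 23.8]), 43.3)
bud band 115 zmed 0.0362 (array([500.5, 401.9]), array([41., 27.]), 28.5)
bud band 202 zmed 0.0355 (array([505.1, 392.6]), array([41.3, 47.6]), 7.5)
head 151 zmed 0.1039 (array([455.5, 283.3]), array([27.8, 29. ]), 63.6)
head 202 zmed 0.1076 (array([451.4, 290.5]), array([27. , 24.9]), 16.9)
head 353 zmed 0.1061 (array([452.9, 285.7]), array([28.2, 34.9]), 23.0)
headtop 59 zmed 0.1115 (array([453.8, 283.1]), array([24.8, 26.1]), 63.6)
headtop 97 zmed 0.1107 (array([452.2, 289.4]), array([23.2, 27.3]), 57.2)
headtop 156 zmed 0.1113 (array([452.5, 286.4]), array([28
[... 1160 characters left out ...]
658.5, -265.7]), array([45.2, 44.8]), 54.2)
pur2 85 zmed 0.0382 (array([ 659. , -259.4]), array([42.7, 47.7]), 72.0)
pur2 419 zmed 0.0400 (array([ 658.2, -262.8]), array([49.8, 48.3]), 72.0)
caddy 818 0.015380331891115318 (array([574.5,  15.5]), array([176.1, 175.9]), 0.3)
caddy 486 0.014270599435486198 (array([572.7,  20.3]), array([180.3, 177.9]), 89.6)
red 0 (array([612.8,  61.3]), array([70.9, 67.9]), 89.8)
blue 0 (array([527.7, -25. ]), array([69.4, 71.4]), 0.3)
white 0 (array([612.6, -24. ]), array([71.7, 74.4]), 0.3)
red 1 (array([617.4,  58.7]), array([71. , 68.2]), 0.1)
blue 1 (array([532.8, -26.3]), array([70.6, 68.8]), 0.7)
white 1 (array([611.2, -25.8]), array([83.7, 72.8]), 0.1)
```

Both views agree to within about 5 mm, and heights and sizes match the text: collar 40 mm, bud 61 mm, rack top 77 mm, caddy 176 mm square with yaw about 0. Next I'll move over the collar and plinth and refine with the wrist camera.

```bash
cat >> h.py <<'E'
def go(x,y,z,yaw=None):
    """slide/turn units from present pose; yaw = world angle (deg) of tool y axis, mod 180"""
    from cell import sense
    s=sense();M=R.from_quat(s["ee_rot"]).as_matrix()
    sl=M.T@(np.array([x,y,z])-s["position"])/.4
    cur=np.degrees(np.arctan2(M[1,1],M[0,1]))
    t=0 if yaw is None else -((yaw-cur+90)%180-90)/360
    print("pos",np.round(s["position"],4),"yaw %.1f"%cur,"gap %.4f"%s["finger_gap"],"t",s["t"],"q7 %.2f"%s["q"][6],"SLIDE",np.round(sl,4),"TURN %.4f"%t)
def wcam():
    from cell import sense,get_image
    s=sense();d=get_image("wrist");T=np.eye(4);T[:3,:3]=R.from_quat(s["ee_rot"]).as_matrix();T[:3,3]=s["position"]
    return d,T@d["mount"],s
def wray(d,T,u,v):
    K=d["intrinsics"];a=np.array([u-K[0,2],v-K[1,2]],float);r=np.hypot(*a);th=r/K[0,0]
    a=a/max(r,1e-9)*np.sin(th);return T[:3,3],T[:3,:3]@np.array([a[0],-a[1],-np.cos(th)])
def onplane(d,T,uv,z):
    o=[]
    for u,v in np.atleast_2d(uv):
        p,r=wray(d,T,u,v);o.append((p+r*(z-p[2])/r[2])[:2])
    return np.array(o)
def wproj(d,T,P):
    c=(np.linalg.inv(T)@np.append(P,1))[:3];K=d["intrinsics"];th=np.arctan2(np.hypot(c[0],c[1]),-c[2]);n=np.array([c[0],-c[1]])/np.hypot(c[0],c[1])
    return K[:2,2]+K[0,0]*th*n
E
python3 -c "
from h import *
go(.5,-.29,.25,-45)"
```

```text
pos [ 0.2789 -0.559   0.2308] yaw -63.5 gap 0.0856 t 0.15 q7 -0.05 SLIDE [ 0.7949 -0.3551 -0.0477] TURN -0.0513
```

Emit:
play_rows(
  deltas=[
    {"slide": [0.795,-0.355,-0.048],"turn": -0.051},
    {"slide": [0.795,-0.355,-0.048],"turn": -0.051},
    {"slide": [0.795,-0.355,-0.048],"turn": -0.051},
    {"slide": [0.795,-0.355,-0.048],"turn": -0.051},
    {"slide": [0.795,-0.355,-0.048],"turn": -0.051},
    {"slide": [0.795,-0.355,-0.048],"turn": -0.051},
    {"slide": [0.795,-0.355,-0.048],"turn": -0.051},
    {"slide": [0.795,-0.355,-0.048],"turn": -0.051},
  ],
  hand=0.6,
)

```text
t: 0.95
position: [0.5043, -0.2839, 0.2508]
ee_rot: [0.923, 0.386, 0.001, -0.001]
force: [-0.4, -0.4, -0.0]
finger_gap: 0.0681
grip_force: 0.0
```

```bash
python3 - <<'E'
from h import *
d,T,s=wcam();cv2.imwrite("pics/w1.png",d["frame"]);np.savez("w1.npz",T=T,**d)
go(.57,-.29,.1,-45)
for P in((.5694,-.290,.04),(.4255,-.289,.04)):print(wproj(d,T,np.array(P)))
E
```

```text
pos [ 0.5021 -0.2871  0.2504] yaw -44.8 gap 0.0684 t 1.0 q7 -0.38 SLIDE [0.1141 0.1257 0.3761] TURN 0.0005
[325.42854255 140.62769216]
[233.71605046 227.60247716]
```

View pics/w1.png

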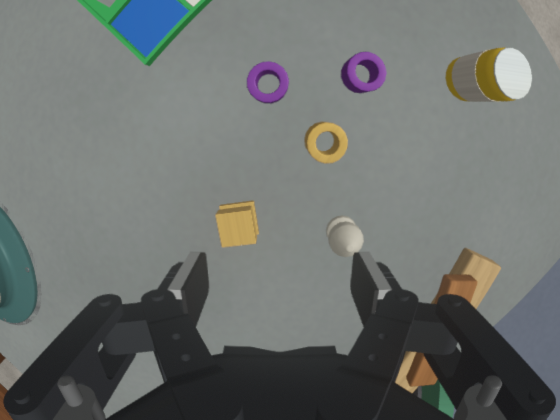

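The wrist view shows the brass collar at (327,142), the plinth top at (237,226), the plaster bud at (345,237) and the purple collars at (267,82) and (363,72). This is close to my projections. I'll measure now that the arm has settled.

```bash
python3 - <<'E'
from h import *
for k in range(2):
    d,T,s=wcam();print(np.round(s["position"],4))
    for n,seed,z in(("collar",(327,142),.04),("plinth",(237,224),.04)):
        m,c,a=mask(d,"brass",seed,32)
        cs,_=cv2.findContours(m.astype(np.uint8),cv2.RETR_EXTERNAL,cv2.CHAIN_APPROX_NONE);c=max(cs,key=len)[:,0]
        W=(onplane(d,T,c,z)*1000).astype(np.float32)
        print(n,a,"rect",cv2.minAreaRect(W),"circ",cv2.minEnclosingCircle(W))
    h=cv2.cvtColor(d["frame"],cv2.COLOR_BGR2HSV);print(h[225,232],h[205,252],h[225,254])
go(.57,-.29,.1,-45)
E
```

```text
[ 0.5021 -0.2871  0.2504]
collar 995 rect ((568.6795654296875, -292.1188049316406), (42.920692443847656, 45.2588996887207), 46.083892822265625) circ ((569.0552368164062, -291.2074279785156), 23.294109344482422)
plinth 1522 rect ((431.0337219238281, -288.7996826171875), (49.780662536621094, 45.510398864746094), 53.09164047241211) circ ((430.9002685546875, -288.60699462890625), 32.93630599975586)
[ 21 131 193] [ 21 130 190] [ 21 130 169]
[ 0.5007 -0.2892  0.2503]
collar 991 rect ((568.9544677734375, -291.42529296875), (42.82880401611328, 45.06459045410156), 1.2430167198181152) circ ((568.6409301757812, -291.2392578125), 23.214778900146484)
plinth 1522 rect ((431.0734558105469, -288.9009094238281), (49.48295974731445, 45.54607009887695), 53.21936798095703) circ ((431.17510986328125, -288.98126220703125), 32.801963806152344)
[ 21 129 193] [ 21 130 190] [ 20 130 169]
pos [ 0.4999 -0.2905  0.2502] yaw -45.1 gap 0.0684 t 1.1 q7 -0.38 SLIDE [0.1253 0.1231 0.3754] TURN -0.0003
```

Emit:
play_rows(
  deltas=[
    {"slide": [0.12,0.123,0.1],"turn": 0},
    {"slide": [0.122,0.123,0.25],"turn": 0},
    {"slide": [0.122,0.123,0.375],"turn": 0},
    {"slide": [0.122,0.123,0.45],"turn": 0},
    {"slide": [0.122,0.123,0.53],"turn": 0},
    {"slide": [0.122,0.123,0.6],"turn": 0},
    {"slide": [0.122,0.123,0.6],"turn": 0},
    {"slide": [0.122,0.123,0.6],"turn": 0},
  ],
)

```text
t: 1.9
position: [0.5691, -0.2917, 0.011]
ee_rot: [0.925, 0.381, -0.0, 0.0]
force: [0.2, -0.3, 0.9]
finger_gap: 0.0683
grip_force: 0.0
```

Emit:
play_rows(
  deltas=[
    {"slide": [0,0,0],"turn": 0},
    {"slide": [0,0,0],"turn": 0},
    {"slide": [0,0,0],"turn": 0},
    {"slide": [0,0,0],"turn": 0},
    {"slide": [0,0,0],"turn": 0},
    {"slide": [0,0,0],"turn": 0},
  ],
  hand=-1,
  newtons=60,
)

```text
t: 2.5
position: [0.5704, -0.2916, 0.0129]
ee_rot: [0.924, 0.382, 0.001, 0.001]
force: [-2.3, 0.6, 11.8]
finger_gap: 0.0437
grip_force: 60.3
```

```bash
python3 -c "
from h import *
go(.616,.060,.12,-45)
go(.616,.060,.12,0)"
```

```text
pos [ 0.5704 -0.2916  0.0129] yaw -45.1 gap 0.0437 t 2.5 q7 -0.50 SLIDE [ 0.7009 -0.5417 -0.2691] TURN -0.0004
pos [ 0.5704 -0.2916  0.0129] yaw -45.1 gap 0.0437 t 2.5 q7 -0.50 SLIDE [ 0.7009 -0.5417 -0.2691] TURN -0.1254
```

Emit:
play_rows(
  deltas=[
    {"slide": [0,0,-0.12],"turn": 0},
    {"slide": [0,0,-0.24],"turn": 0},
    {"slide": [0.1,-0.08,-0.27],"turn": -0.024},
    {"slide": [0.2,-0.155,-0.27],"turn": -0.048},
    {"slide": [0.3,-0.23,-0.27],"turn": -0.07},
    {"slide": [0.4,-0.31,-0.27],"turn": -0.09},
    {"slide": [0.5,-0.385,-0.27],"turn": -0.11},
    {"slide": [0.6,-0.465,-0.27],"turn": -0.125},
  ],
)

```text
t: 3.3
position: [0.6079, 0.0071, 0.1198]
ee_rot: [0.706, 0.708, 0.0, 0.001]
force: [1.3, 0.1, -4.8]
finger_gap: 0.0437
grip_force: 64.0
```

```bash
python3 - <<'E'
from h import *
go(.616,.060,.1,0)
d,T,s=wcam();cv2.imwrite("pics/w2.png",d["frame"]);print(s["force"])
E
```

```text
pos [0.6079 0.0071 0.1198] yaw 0.1 gap 0.0437 t 3.3 q7 -0.29 SLIDE [0.1322 0.0204 0.0494] TURN 0.0004
[ 1.3199643   0.09768902 -4.75616062]
```

View pics/w2.png

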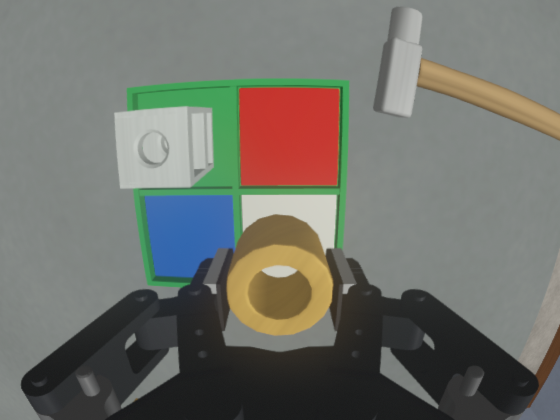

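The collar is held upright between the pads. The caddy shows red at (290,137), blue at (188,235), white partly hidden behind the collar, and the rack hole at (153,148). I'll measure the red mat and the rack top from here.

```bash
python3 - <<'E'
from h import *
d,T,s=wcam();print(s["position"])
for n,seed in(("red",(290,137)),("blue",(188,235))):
    m,c,a=mask(d,n,seed,60);ys,xs=np.nonzero(m);W=(onplane(d,T,np.c_[xs,ys],.008)*1000).astype(np.float32)
    print(n,a,cv2.minAreaRect(W))
# rack hole: bright circle
g=cv2.cvtColor(d["frame"],cv2.COLOR_BGR2GRAY)[100:195,105:200];print(g[48,20:75])
c=cv2.HoughCircles(cv2.medianBlur(g,3),cv2.HOUGH_GRADIENT,1,20,param1=80,param2=12,minRadius=12,maxRadius=24)
if c is not None:
    for x in c[0][:3]:print(x,onplane(d,T,[x[0]+105,x[1]+100],.077))
go(.616,.060,.1,0)
E
```

```text
[0.6081404  0.01753777 0.12020055]
red 8757 ((615.008056640625, 59.42997741699219), (75.95999145507812, 75.15116119384766), 0.30852922797203064)
blue 4229 ((531.0468139648438, -27.111019134521484), (75.5663833618164, 75.49830627441406), 0.7911929488182068)
[185 186 188 187 188 189 189 188 189 190 191 191 190 189 188 189 190 192
 192 192 191 190 188 183 172 175 180 186 187 186 186 184 182 179 173 170
 168 174 185 190 191 191 191 193 193 193 193 193 193 193 193 193 194 195
 194]
[47.5 65.5 17.7] [[0.53010833 0.0575946 ]]
pos [0.608  0.0139 0.12  ] yaw 0.6 gap 0.0437 t 3.4 q7 -0.29 SLIDE [0.1149 0.0211 0.0505] TURN 0.0016
```

Emit:
play_rows(
  deltas=[
    {"slide": [0.08,0.016,0],"turn": 0},
    {"slide": [0.125,0.016,0.05],"turn": 0},
    {"slide": [0.125,0.016,0.1],"turn": 0},
    {"slide": [0.125,0.016,0.14],"turn": 0},
    {"slide": [0.125,0.016,0.18],"turn": 0},
    {"slide": [0.125,0.016,0.21],"turn": 0},
    {"slide": [0.125,0.016,0.235],"turn": 0},
    {"slide": [0.125,0.016,0.245],"turn": 0},
  ],
)

```text
t: 4.2
position: [0.614, 0.0551, 0.0207]
ee_rot: [0.708, 0.706, -0.001, -0.0]
force: [-29.6, -7.1, 66.8]
finger_gap: 0.0438
grip_force: 71.7
```

Emit:
play_rows(
  deltas=[
    {"slide": [0,0,0],"turn": 0},
    {"slide": [0,0,0],"turn": 0},
    {"slide": [0,0,0.004],"turn": 0},
    {"slide": [0,0,0.004],"turn": 0},
  ],
)

```text
t: 4.6
position: [0.6146, 0.0553, 0.0208]
ee_rot: [0.708, 0.706, -0.0, 0.001]
force: [-15.6, -4.4, 33.3]
finger_gap: 0.0438
grip_force: 68.0
```

Emit:
play_rows(
  deltas=[
    {"slide": [0,0,-0.005],"turn": 0},
    {"slide": [0,0,-0.005],"turn": 0},
    {"slide": [0,0,-0.005],"turn": 0},
    {"slide": [0,0,-0.005],"turn": 0},
  ],
  hand=0.4,
)

```text
t: 5.0
position: [0.6166, 0.0557, 0.0222]
ee_rot: [0.708, 0.706, 0.002, 0.001]
force: [8.6, 0.4, 3.0]
finger_gap: 0.0599
grip_force: 0.0
```

Emit:
play_rows(
  deltas=[
    {"slide": [0,0,-0.06],"turn": 0},
    {"slide": [0,0,-0.16],"turn": 0},
    {"slide": [0,0,-0.25],"turn": 0},
    {"slide": [-0.08,0,-0.3],"turn": 0},
    {"slide": [-0.16,0,-0.3],"turn": 0},
    {"slide": [-0.2,0,-0.3],"turn": 0},
    {"slide": [-0.2,0,-0.3],"turn": 0},
    {"slide": [-0.2,0,-0.3],"turn": 0},
  ],
)

```text
t: 5.8
position: [0.6141, -0.0238, 0.1407]
ee_rot: [0.708, 0.706, 0.0, -0.0]
force: [0.2, 0.2, -0.2]
finger_gap: 0.06
grip_force: 0.0
```

```bash
python3 - <<'E'
from h import *
d,T,s=wcam();cv2.imwrite("pics/w3.png",d["frame"])
go(.426,-.289,.15,53)
go(.426,-.289,.15,-37)
E
```

```text
pos [ 0.6141 -0.0232  0.1407] yaw -0.1 gap 0.0599 t 5.85 q7 -0.23 SLIDE [-0.6651 -0.4695 -0.0237] TURN -0.1474
pos [ 0.6141 -0.0232  0.1407] yaw -0.1 gap 0.0599 t 5.85 q7 -0.23 SLIDE [-0.6651 -0.4695 -0.0237] TURN 0.1026
```

View pics/w3.png

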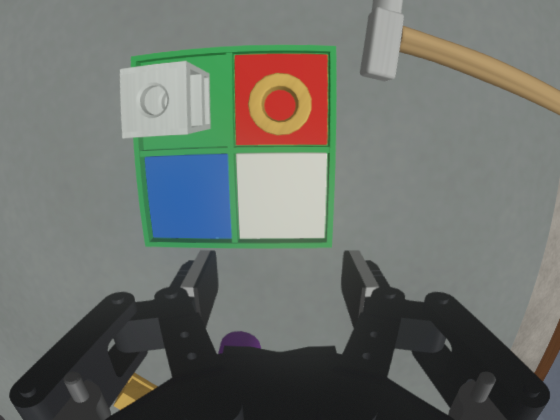

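The collar stands upright on the red mat (280,104). Next is the plinth.

Emit:
play_rows(
  deltas=[
    {"slide": [-0.665,-0.47,-0.148],"turn": 0.103},
    {"slide": [-0.665,-0.47,-0.148],"turn": 0.103},
    {"slide": [-0.665,-0.47,-0.148],"turn": 0.103},
    {"slide": [-0.665,-0.47,-0.148],"turn": 0.103},
    {"slide": [-0.665,-0.47,-0.148],"turn": 0.103},
    {"slide": [-0.665,-0.47,-0.148],"turn": 0.103},
    {"slide": [-0.665,-0.47,-0.148],"turn": 0.103},
    {"slide": [-0.665,-0.47,-0.148],"turn": 0.103},
  ],
  hand=0.6,
)

```text
t: 6.65
position: [0.4238, -0.2928, 0.2007]
ee_rot: [0.897, 0.443, -0.0, 0.001]
force: [-0.2, -0.3, -0.2]
finger_gap: 0.0683
grip_force: 0.0
```

Emit:
play_rows(
  deltas=[
    {"slide": [0,0,0],"turn": 0},
    {"slide": [0,0,0],"turn": 0},
    {"slide": [0,0,0],"turn": 0},
  ],
)

```text
t: 6.95
position: [0.4263, -0.2887, 0.1998]
ee_rot: [0.895, 0.446, 0.0, -0.0]
force: [-0.4, 0.2, 0.9]
finger_gap: 0.0686
grip_force: 0.0
```

```bash
python3 - <<'E'
from h import *
d,T,s=wcam();print(s["position"]);cv2.imwrite("pics/w4.png",d["frame"][80:330,130:430])
p=wproj(d,T,np.array([.427,-.289,.04]));print(p)
m,c,a=mask(d,"brass",tuple(int(x) for x in p),60)
cs,_=cv2.findContours(m.astype(np.uint8),cv2.RETR_EXTERNAL,cv2.CHAIN_APPROX_NONE);c=max(cs,key=len)[:,0]
for z in(.04,.0):print(a,cv2.minAreaRect((onplane(d,T,c,z)*1000).astype(np.float32)))
go(.427,-.289,.011,-37)
E
```

```text
[ 0.42630446 -0.28868437  0.19979196]
[279.85072113 187.22020605]
2022 ((427.1751403808594, -288.69683837890625), (46.05910110473633, 40.39778137207031), 53.00029754638672)
2022 ((421.7322082519531, -296.0367126464844), (52.15849685668945, 45.74747848510742), 53.00033187866211)
pos [ 0.4262 -0.2889  0.1998] yaw -37.1 gap 0.0685 t 7.0 q7 -0.18 SLIDE [0.0009 0.0021 0.472 ] TURN -0.0002
```

View pics/w4.png

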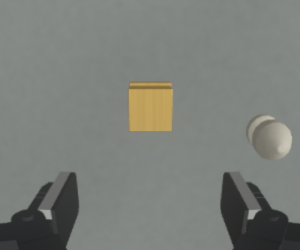

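The plinth is centred and square to the pads (crop 151,107), and the plaster bud is well clear at (270,137). I'll descend and grip.

Emit:
play_rows(
  deltas=[
    {"slide": [0,0.002,0.11],"turn": 0},
    {"slide": [0,0.002,0.22],"turn": 0},
    {"slide": [0,0.002,0.32],"turn": 0},
    {"slide": [0,0.002,0.4],"turn": 0},
    {"slide": [0,0.002,0.45],"turn": 0},
    {"slide": [0,0.002,0.468],"turn": 0},
    {"slide": [0,0.002,0.468],"turn": 0},
    {"slide": [0,0.002,0.468],"turn": 0},
  ],
)

```text
t: 7.8
position: [0.4268, -0.2906, 0.0138]
ee_rot: [0.896, 0.445, 0.0, 0.0]
force: [0.3, -0.2, 0.2]
finger_gap: 0.0683
grip_force: 0.0
```

Emit:
play_rows(
  deltas=[
    {"slide": [0,0,0],"turn": 0},
    {"slide": [0,0,0],"turn": 0},
    {"slide": [0,0,0],"turn": 0},
    {"slide": [0,0,0],"turn": 0},
    {"slide": [0,0,0],"turn": 0},
    {"slide": [0,0,0],"turn": 0},
  ],
  hand=-1,
)

```text
t: 8.4
position: [0.4266, -0.2909, 0.014]
ee_rot: [0.896, 0.445, 0.0, 0.001]
force: [-1.7, 1.4, 12.7]
finger_gap: 0.0412
grip_force: 59.9
```

```bash
python3 -c "
from h import *
go(.531,-.026,.12,0)"
```

```text
pos [ 0.4266 -0.2909  0.014 ] yaw -37.2 gap 0.0412 t 8.4 q7 -0.27 SLIDE [ 0.6852 -0.1922 -0.2652] TURN -0.1034
```

Emit:
play_rows(
  deltas=[
    {"slide": [0,0,-0.12],"turn": 0},
    {"slide": [0.05,-0.014,-0.23],"turn": -0.01},
    {"slide": [0.16,-0.045,-0.265],"turn": -0.033},
    {"slide": [0.27,-0.076,-0.265],"turn": -0.056},
    {"slide": [0.38,-0.107,-0.265],"turn": -0.079},
    {"slide": [0.49,-0.137,-0.265],"turn": -0.1},
    {"slide": [0.6,-0.168,-0.265],"turn": -0.103},
    {"slide": [0.685,-0.192,-0.265],"turn": -0.103},
  ],
)

```text
t: 9.2
position: [0.5312, -0.0232, 0.1194]
ee_rot: [0.707, 0.707, 0.0, 0.0]
force: [-0.1, -0.4, -3.5]
finger_gap: 0.0408
grip_force: 64.2
```

Emit:
play_rows(
  deltas=[
    {"slide": [0,0,0.02],"turn": 0},
    {"slide": [0,0,0.04],"turn": 0},
    {"slide": [0,0,0.08],"turn": 0},
    {"slide": [0,0,0.12],"turn": 0},
    {"slide": [0,0,0.16],"turn": 0},
    {"slide": [0,0,0.2],"turn": 0},
    {"slide": [0,0,0.2],"turn": 0},
    {"slide": [0,0,0.2],"turn": 0},
  ],
)

```text
t: 10.0
position: [0.5304, -0.0267, 0.039]
ee_rot: [0.708, 0.706, -0.0, -0.0]
force: [-0.6, -0.5, -3.0]
finger_gap: 0.0408
grip_force: 63.9
```

```bash
python3 -c "
from h import *
go(.531,-.026,.022,0)"
```

```text
pos [ 0.5304 -0.0267  0.039 ] yaw -0.2 gap 0.0408 t 10.0 q7 -0.29 SLIDE [0.0016 0.0016 0.0426] TURN -0.0005
```

Emit:
play_rows(
  deltas=[
    {"slide": [0,0,0.02],"turn": 0},
    {"slide": [0,0,0.034],"turn": 0},
    {"slide": [0,0,0.041],"turn": 0},
    {"slide": [0,0,0.043],"turn": 0},
    {"slide": [0,0,0.043],"turn": 0},
    {"slide": [0,0,0.043],"turn": 0},
  ],
)

```text
t: 10.6
position: [0.5305, -0.026, 0.0221]
ee_rot: [0.708, 0.706, -0.0, 0.0]
force: [-5.1, -0.3, 9.1]
finger_gap: 0.0407
grip_force: 65.5
```

Emit:
play_rows(
  deltas=[
    {"slide": [0,0,0],"turn": 0},
    {"slide": [0,0,0],"turn": 0},
    {"slide": [0,0,0],"turn": 0},
    {"slide": [0,0,0],"turn": 0},
  ],
  hand=0.4,
)

```text
t: 11.0
position: [0.5307, -0.0258, 0.0217]
ee_rot: [0.708, 0.706, 0.0, 0.0]
force: [-0.2, 0.8, 1.0]
finger_gap: 0.0596
grip_force: 0.0
```

Emit:
play_rows(
  deltas=[
    {"slide": [0,0,-0.06],"turn": 0},
    {"slide": [0,0,-0.16],"turn": 0},
    {"slide": [0,0,-0.25],"turn": 0},
    {"slide": [0,0,-0.35],"turn": 0},
    {"slide": [0,0,-0.45],"turn": 0},
    {"slide": [0,0,-0.45],"turn": 0},
    {"slide": [0,0,-0.45],"turn": 0},
  ],
  hand=0.6,
)

```text
t: 11.7
position: [0.5309, -0.026, 0.2024]
ee_rot: [0.708, 0.706, 0.0, 0.001]
force: [1.0, -0.5, -0.0]
finger_gap: 0.0685
grip_force: 0.0
```

```bash
python3 - <<'E'
from h import *
d,T,s=wcam();cv2.imwrite("pics/w5.png",d["frame"])
for y in(0,30,60,90):go(.505,.393,.21,y)
E
```

```text
pos [ 0.5304 -0.026   0.2014] yaw -0.1 gap 0.0684 t 11.75 q7 -0.17 SLIDE [ 1.0473 -0.0658 -0.0218] TURN -0.0004
pos [ 0.5304 -0.026   0.2014] yaw -0.1 gap 0.0684 t 11.75 q7 -0.17 SLIDE [ 1.0473 -0.0658 -0.0218] TURN -0.0837
pos [ 0.5304 -0.026   0.2014] yaw -0.1 gap 0.0684 t 11.75 q7 -0.17 SLIDE [ 1.0473 -0.0658 -0.0218] TURN -0.1670
pos [ 0.5304 -0.026   0.2014] yaw -0.1 gap 0.0684 t 11.75 q7 -0.17 SLIDE [ 1.0473 -0.0658 -0.0218] TURN 0.2496
```

View pics/w5.png

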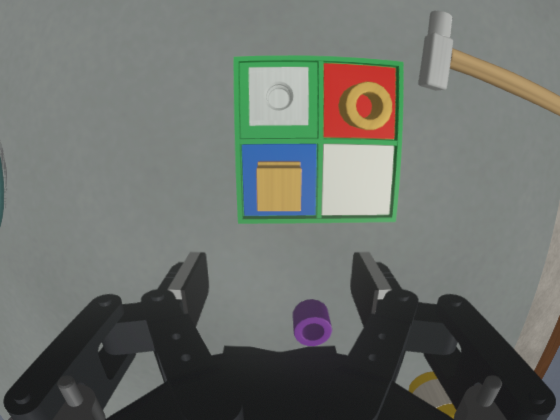

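The plinth sits on the blue mat (279,187), the rack hole is at (280,96), and the white mat at (358,180) is free. I'll measure the rack and white mat, then move to the bud and mandrel.

```bash
cat >> h.py <<'E'
def hole(d,T,p,w,r0,r1,z):
    x0,y0=int(p[0])-w,int(p[1])-w
    g=cv2.cvtColor(d["frame"],cv2.COLOR_BGR2GRAY)[y0:y0+2*w,x0:x0+2*w]
    g=cv2.resize(g,None,fx=4,fy=4,interpolation=cv2.INTER_CUBIC)
    c=cv2.HoughCircles(cv2.GaussianBlur(g,(5,5),0),cv2.HOUGH_GRADIENT,1,30,param1=60,param2=15,minRadius=4*r0,maxRadius=4*r1)
    for q in(c[0][:3] if c is not None else []):
        u,v=x0+(q[0]+.5)/4-.5,y0+(q[1]+.5)/4-.5;print("circle",u,v,q[2]/4,onplane(d,T,[u,v],z))
E
python3 - <<'E'
from h import *
d,T,s=wcam();print(s["position"])
h=cv2.cvtColor(d["frame"],cv2.COLOR_BGR2HSV)
hole(d,T,(280,96),22,8,18,.077)
for n,seed in(("white",(358,180)),("blue",(279,185)),("white",(280,96)),("red",(360,100))):
    m,c,a=mask(d,n,seed,42);ys,xs=np.nonzero(m)
    for z in(.008,.077):print(n,a,z,cv2.minAreaRect((onplane(d,T,np.c_[xs,ys],z)*1000).astype(np.float32)))
g=cv2.cvtColor(d["frame"],cv2.COLOR_BGR2GRAY)[60:132,240:320];cv2.imwrite("pics/w5c.png",cv2.resize(g,None,fx=7,fy=7,interpolation=cv2.INTER_CUBIC))
E
```

```text
[ 0.5303835  -0.02599929  0.20135658]
circle 279.25 95.5 14.45 [[0.5299634  0.05863615]]
white 4891 0.008 ((615.4342651367188, -25.79668426513672), (77.9849624633789, 77.87670135498047), 0.25127971172332764)
white 4891 0.077 ((597.8084106445312, -11.469598770141602), (61.95022201538086, 61.864288330078125), 0.25128212571144104)
blue 2352 0.008 ((530.4435424804688, -26.397239685058594), (75.52197265625, 75.94210052490234), 0.4370018541812897)
blue 2352 0.077 ((530.2928466796875, -11.946678161621094), (59.99366760253906, 60.32746505737305), 0.4369969964027405)
white 3348 0.008 ((530.1259765625, 62.2999267578125), (60.31436538696289, 60.294586181640625), 0.1304110735654831)
white 3348 0.077 ((530.0405883789062, 58.51325225830078), (47.912994384765625, 47.897274017333984), 0.13040286302566528)
red 2827 0.008 ((614.833251953125, 59.09513473510742), (76.12616729736328, 75.94760131835938), 0.3673758804798126)
red 2827 0.077 ((597.3309326171875, 55.96735763549805), (60.47366714477539, 60.33185577392578), 0.3675040304660797)
```

View pics/w5c.png

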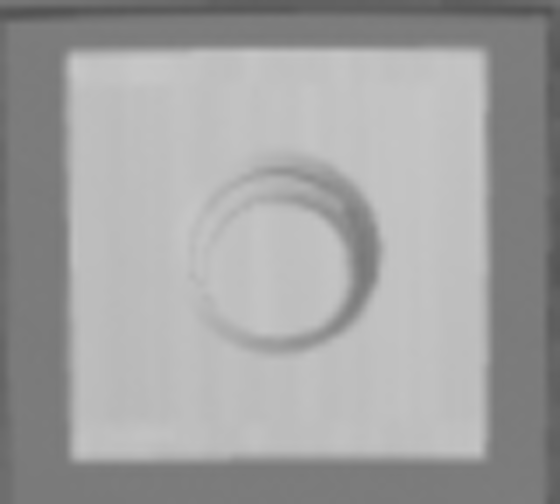

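Emit:
play_rows(
  deltas=[
    {"slide": [0.9,-0.066,-0.022],"turn": 0},
    {"slide": [0.9,-0.066,-0.022],"turn": 0},
    {"slide": [0.9,-0.066,-0.022],"turn": 0},
    {"slide": [0.9,-0.066,-0.022],"turn": 0},
    {"slide": [0.9,-0.066,-0.022],"turn": 0},
    {"slide": [0.9,-0.066,-0.022],"turn": 0},
    {"slide": [0.9,-0.066,-0.022],"turn": 0},
    {"slide": [0.9,-0.066,-0.022],"turn": 0},
  ],
)

```text
t: 12.6
position: [0.5023, 0.3399, 0.2093]
ee_rot: [0.706, 0.709, -0.0, -0.002]
force: [-0.3, -1.2, -0.1]
finger_gap: 0.068
grip_force: 0.0
```

Emit:
play_rows(
  deltas=[
    {"slide": [0.1,0,0],"turn": 0},
    {"slide": [0.147,0,0],"turn": 0},
    {"slide": [0.147,0,0],"turn": 0},
    {"slide": [0.147,0,0],"turn": 0},
    {"slide": [0.147,0,0],"turn": 0},
    {"slide": [0.147,0,0],"turn": 0},
  ],
)

```text
t: 13.2
position: [0.5055, 0.3919, 0.2103]
ee_rot: [0.708, 0.706, -0.0, 0.0]
force: [-0.4, -0.4, 0.7]
finger_gap: 0.0684
grip_force: 0.0
```

```bash
python3 - <<'E'
from h import *
d,T,s=wcam();print(s["position"]);cv2.imwrite("pics/w6.png",d["frame"])
m,c,a=mask(d,"brass",tuple(wproj(d,T,np.array([.505,.393,.03])).astype(int)),50);print(c,a)
cs,_=cv2.findContours(m.astype(np.uint8),cv2.RETR_EXTERNAL,cv2.CHAIN_APPROX_NONE);c=max(cs,key=len)[:,0]
for z in(.034,):print(cv2.minAreaRect((onplane(d,T,c,z)*1000).astype(np.float32)),cv2.minEnclosingCircle((onplane(d,T,c,z)*1000).astype(np.float32)))
h=cv2.cvtColor(d["frame"],cv2.COLOR_BGR2HSV);o=cv2.inRange(h,*H["orange"]);n,l,st,ce=cv2.connectedComponentsWithStats(o);print([(st[i],ce[i]) for i in range(1,n) if st[i,4]>100])
go(.505,.393,.015,0)
E
```

```text
[0.50551043 0.3919291  0.21025836]
[279.60876249 182.7840123 ] 1301
((505.33526611328125, 392.7945861816406), (44.1470947265625, 37.218257904052734), 89.86675262451172) ((505.3210144042969, 392.7912292480469), 22.216161727905273)
[]
pos [0.5055 0.3921 0.2104] yaw -0.2 gap 0.0680 t 13.25 q7 -0.95 SLIDE [ 0.0025 -0.0012  0.4885] TURN -0.0005
```

View pics/w6.png

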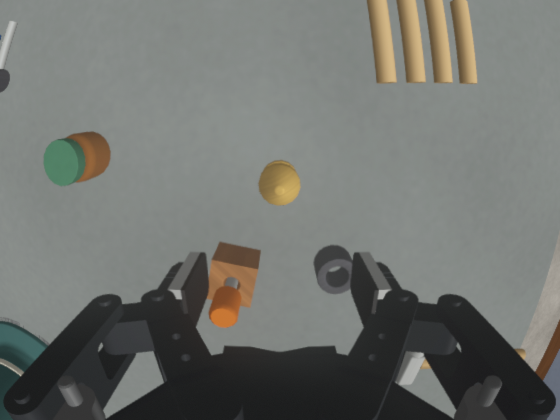

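Rack centre is (0.530, 0.0586), and its 47.9 mm size confirms the top at 77 mm. The bud is centred between the pads at (280,183), with the iron collar (335,268) and block (235,270) clear. I'll descend to the bud.

Emit:
play_rows(
  deltas=[
    {"slide": [0.002,0,0.11],"turn": 0},
    {"slide": [0.002,0,0.22],"turn": 0},
    {"slide": [0.002,0,0.32],"turn": 0},
    {"slide": [0.002,0,0.4],"turn": 0},
    {"slide": [0.002,0,0.46],"turn": 0},
    {"slide": [0.002,0,0.485],"turn": 0},
    {"slide": [0.002,0,0.485],"turn": 0},
    {"slide": [0.002,0,0.485],"turn": 0},
  ],
)

```text
t: 14.05
position: [0.5057, 0.3942, 0.0177]
ee_rot: [0.708, 0.706, 0.001, 0.0]
force: [0.8, 0.8, 1.4]
finger_gap: 0.068
grip_force: 0.0
```

Emit:
play_rows(
  deltas=[
    {"slide": [0,0,0],"turn": 0},
    {"slide": [0,0,0],"turn": 0},
    {"slide": [0,0,0],"turn": 0},
    {"slide": [0,0,0],"turn": 0},
    {"slide": [0,0,0],"turn": 0},
    {"slide": [0,0,0],"turn": 0},
  ],
  hand=-1,
)

```text
t: 14.65
position: [0.5057, 0.3941, 0.018]
ee_rot: [0.708, 0.706, 0.001, 0.0]
force: [-2.7, -2.2, 11.3]
finger_gap: 0.0397
grip_force: 59.5
```

Emit:
play_rows(
  deltas=[
    {"slide": [0,0,-0.1],"turn": 0},
    {"slide": [0,0,-0.2],"turn": 0},
    {"slide": [0,0,-0.32],"turn": 0},
    {"slide": [0,0,-0.44],"turn": 0},
    {"slide": [0,0,-0.44],"turn": 0},
    {"slide": [0,0,-0.44],"turn": 0},
  ],
)

```text
t: 15.25
position: [0.5055, 0.3938, 0.1937]
ee_rot: [0.708, 0.706, 0.001, 0.0]
force: [-0.4, -0.1, -4.0]
finger_gap: 0.0402
grip_force: 62.3
```

```bash
python3 -c "
from h import *
go(.615,-.026,.15,0)"
```

```text
pos [0.5055 0.3938 0.1937] yaw -0.1 gap 0.0402 t 15.25 q7 -0.97 SLIDE [-1.049   0.2762  0.1088] TURN -0.0004
```

Emit:
play_rows(
  deltas=[
    {"slide": [-0.95,0.276,0.02],"turn": 0},
    {"slide": [-0.95,0.276,0.02],"turn": 0},
    {"slide": [-0.95,0.276,0.02],"turn": 0},
    {"slide": [-0.95,0.276,0.02],"turn": 0},
    {"slide": [-0.95,0.276,0.02],"turn": 0},
    {"slide": [-0.95,0.276,0.02],"turn": 0},
    {"slide": [-0.95,0.276,0.02],"turn": 0},
    {"slide": [-0.95,0.276,0.02],"turn": 0},
  ],
)

```text
t: 16.05
position: [0.6142, 0.0107, 0.1829]
ee_rot: [0.708, 0.706, -0.001, -0.001]
force: [1.2, 0.1, -3.2]
finger_gap: 0.0399
grip_force: 62.3
```

Emit:
play_rows(
  deltas=[
    {"slide": [-0.1,0,0.05],"turn": 0},
    {"slide": [-0.1,0,0.12],"turn": 0},
    {"slide": [-0.1,0,0.2],"turn": 0},
    {"slide": [-0.1,0,0.28],"turn": 0},
    {"slide": [-0.1,0,0.34],"turn": 0},
    {"slide": [-0.1,0,0.34],"turn": 0},
    {"slide": [-0.1,0,0.34],"turn": 0},
    {"slide": [-0.1,0,0.34],"turn": 0},
  ],
)

```text
t: 16.85
position: [0.6152, -0.0263, 0.0496]
ee_rot: [0.708, 0.706, 0.0, 0.0]
force: [0.2, -0.3, -2.3]
finger_gap: 0.0396
grip_force: 62.3
```

```bash
python3 -c "
from h import *
go(.615,-.026,.026,0)"
```

```text
pos [ 0.6152 -0.0263  0.0496] yaw -0.1 gap 0.0396 t 16.85 q7 -0.30 SLIDE [ 0.0009 -0.0005  0.059 ] TURN -0.0003
```

Emit:
play_rows(
  deltas=[
    {"slide": [0,0,0.03],"turn": 0},
    {"slide": [0,0,0.048],"turn": 0},
    {"slide": [0,0,0.056],"turn": 0},
    {"slide": [0,0,0.06],"turn": 0},
    {"slide": [0,0,0.06],"turn": 0},
    {"slide": [0,0,0.06],"turn": 0},
  ],
)

```text
t: 17.45
position: [0.6143, -0.0266, 0.026]
ee_rot: [0.708, 0.706, -0.001, 0.0]
force: [-16.3, -1.1, 32.2]
finger_gap: 0.0397
grip_force: 65.9
```

Emit:
play_rows(
  deltas=[
    {"slide": [0,0,0],"turn": 0},
    {"slide": [0,0,0],"turn": 0},
    {"slide": [0,0,0],"turn": 0},
    {"slide": [0,0,0],"turn": 0},
    {"slide": [0,0,0],"turn": 0},
  ],
  hand=0.35,
)

```text
t: 17.95
position: [0.6146, -0.0264, 0.0244]
ee_rot: [0.708, 0.706, -0.0, -0.0]
force: [0.3, -0.1, 0.8]
finger_gap: 0.0575
grip_force: 0.0
```

Emit:
play_rows(
  deltas=[
    {"slide": [0,0,-0.06],"turn": 0},
    {"slide": [0,0,-0.16],"turn": 0},
    {"slide": [0,0,-0.26],"turn": 0},
    {"slide": [0,0,-0.36],"turn": 0},
    {"slide": [0,0,-0.45],"turn": 0},
    {"slide": [0,0,-0.45],"turn": 0},
    {"slide": [0,0,-0.45],"turn": 0},
  ],
)

```text
t: 18.65
position: [0.6148, -0.0266, 0.2049]
ee_rot: [0.708, 0.706, 0.0, 0.0]
force: [0.2, 1.1, -0.7]
finger_gap: 0.0575
grip_force: 0.0
```

```bash
python3 -c "
from h import *
from cell import get_image
go(.453,.288,.24,0)
go(.453,.288,.24,-30)
d=get_image('scene');cv2.imwrite('pics/s2.png',cv2.resize(d['frame'][120:280,220:430],(788,600)))
d,T,s=wcam();m,c,a=mask(d,'brass',tuple(wproj(d,T,np.array([.615,-.026,.04])).astype(int)),40);print(c,a,onplane(d,T,c,.04))"
```

```text
pos [ 0.6148 -0.0266  0.2049] yaw -0.1 gap 0.0575 t 18.65 q7 -0.22 SLIDE [ 0.7854 -0.4063 -0.0885] TURN -0.0004
pos [ 0.6148 -0.0266  0.2049] yaw -0.1 gap 0.0575 t 18.65 q7 -0.22 SLIDE [ 0.7854 -0.4063 -0.0885] TURN 0.0830
[285.61948956 190.10788863] 862 [[ 0.61991976 -0.03016009]]
```

View pics/s2.png

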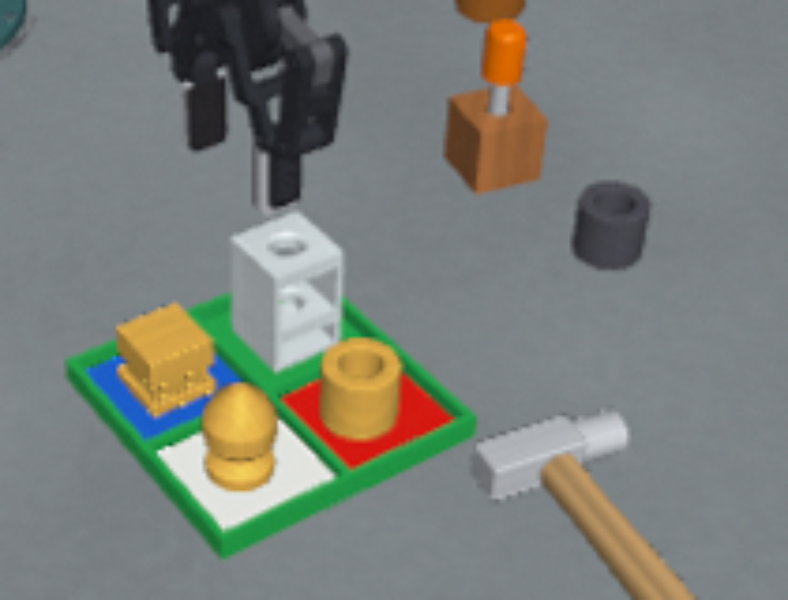

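All three castings are upright in their compartments: plinth (165,350), bud (240,435), collar (360,385). The mandrel stands in its block at (503,60). Next I'll go over the mandrel.

Emit:
play_rows(
  deltas=[
    {"slide": [0.785,-0.406,-0.12],"turn": 0},
    {"slide": [0.785,-0.406,-0.12],"turn": 0},
    {"slide": [0.785,-0.406,-0.12],"turn": 0},
    {"slide": [0.785,-0.406,-0.12],"turn": 0},
    {"slide": [0.785,-0.406,-0.12],"turn": 0},
    {"slide": [0.785,-0.406,-0.12],"turn": 0},
    {"slide": [0.785,-0.406,-0.12],"turn": 0},
    {"slide": [0.785,-0.406,-0.12],"turn": 0},
  ],
)

```text
t: 19.55
position: [0.4493, 0.2931, 0.2525]
ee_rot: [0.705, 0.709, 0.0, -0.001]
force: [0.3, -0.7, -0.1]
finger_gap: 0.0572
grip_force: 0.0
```

Emit:
play_rows(
  deltas=[
    {"slide": [0,0,0],"turn": 0},
    {"slide": [0,0,0],"turn": 0},
    {"slide": [0,0,0],"turn": 0},
    {"slide": [0,0,0],"turn": 0},
  ],
)

```text
t: 19.95
position: [0.4535, 0.2868, 0.2521]
ee_rot: [0.709, 0.706, -0.0, -0.0]
force: [0.4, -0.6, 0.4]
finger_gap: 0.0577
grip_force: 0.0
```

```bash
python3 - <<'E'
from h import *
d,T,s=wcam();print(s["position"]);p=wproj(d,T,np.array([.4525,.287,.1]));print(p)
H["orange"]=((4,170,100),(14,255,255))
x,y=p.astype(int);cv2.imwrite("pics/w7.png",cv2.resize(d["frame"][y-60:y+60,x-60:x+60],(480,480)))
h=cv2.cvtColor(d["frame"],cv2.COLOR_BGR2HSV);print(h[y-30:y+31:6,x])
hole(d,T,p,36,14,30,.112)
go(.453,.288,.08,0)
E
```

```text
[0.45350128 0.28676272 0.25210181]
[278.74938037 189.01374946]
[[ 14 133 161]
 [ 14 131 167]
 [ 13 132 139]
 [ 12 166 126]
 [ 14 180 204]
 [ 14 179 205]
 [ 14 178 205]
 [ 14 179 204]
 [ 14  54 138]
 [ 60   8 136]
 [ 60   6 137]]
circle 277.5 185.75 15.2 [[0.45141891 0.29282929]]
pos [0.4534 0.2869 0.2522] yaw -0.2 gap 0.0574 t 20.0 q7 -0.81 SLIDE [ 0.0028 -0.0009  0.4305] TURN -0.0006
```

View pics/w7.png

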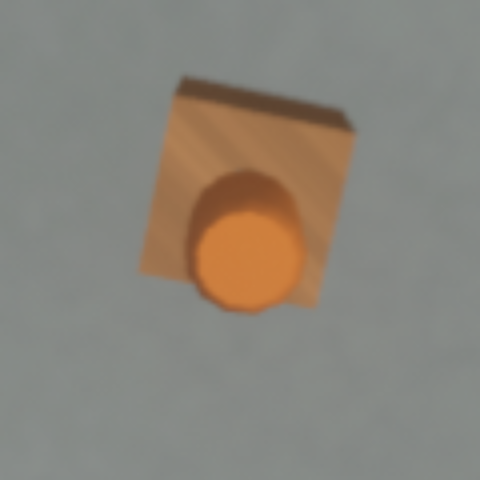

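The head's top face is at crop (249,259), bright orange and clear of the block. I'll segment it by brightness for the centre.

```bash
python3 - <<'E'
from h import *
d,T,s=wcam();h=cv2.cvtColor(d["frame"],cv2.COLOR_BGR2HSV)
m=cv2.inRange(h,(8,150,175),(18,255,255));n,l,st,ce=cv2.connectedComponentsWithStats(m[150:230,240:320])
k=1+np.argmax(st[1:,4]);c=ce[k]+[240,150];print(st[k],c)
for z in(.112,):print(onplane(d,T,c,z),onplane(d,T,[c-[st[k,2]/2,0],c+[st[k,2]/2,0]],z))
# block top: brown quad centre
b=cv2.inRange(h,(8,90,60),(18,160,255))|cv2.inRange(h,(8,90,60),(18,255,255));ys,xs=np.nonzero(b[140:215,230:330]);
print(cv2.minAreaRect((onplane(d,T,np.c_[xs+230,ys+140],.05)*1000).astype(np.float32)))
go(.453,.288,.08,0)
E
```

```text
[ 28  32  27  25 519] [280.5973025  193.73217726]
[[0.45411654 0.28565723]] [[0.44202289 0.2856968 ]
 [0.46621514 0.28563015]]
((452.6148986816406, 285.5567626953125), (59.93365478515625, 49.40877151489258), 77.86094665527344)
pos [0.4533 0.2872 0.2523] yaw -0.2 gap 0.0576 t 20.05 q7 -0.81 SLIDE [ 0.002  -0.0006  0.4308] TURN -0.0005
```

Emit:
play_rows(
  deltas=[
    {"slide": [-0.003,0.002,0.1],"turn": 0},
    {"slide": [-0.003,0.002,0.2],"turn": 0},
    {"slide": [-0.003,0.002,0.28],"turn": 0},
    {"slide": [-0.003,0.002,0.36],"turn": 0},
    {"slide": [-0.003,0.002,0.41],"turn": 0},
    {"slide": [-0.003,0.002,0.425],"turn": 0},
    {"slide": [-0.003,0.002,0.425],"turn": 0},
    {"slide": [-0.003,0.002,0.425],"turn": 0},
  ],
)

```text
t: 20.85
position: [0.4542, 0.287, 0.0835]
ee_rot: [0.708, 0.706, 0.001, 0.0]
force: [-0.1, 0.1, 0.3]
finger_gap: 0.0575
grip_force: 0.0
```

Emit:
play_rows(
  deltas=[
    {"slide": [0,0,0],"turn": 0},
    {"slide": [0,0,0],"turn": 0},
    {"slide": [0,0,0],"turn": 0},
    {"slide": [0,0,0],"turn": 0},
    {"slide": [0,0,0],"turn": 0},
    {"slide": [0,0,0],"turn": 0},
  ],
  hand=-1,
)

```text
t: 21.45
position: [0.4542, 0.2871, 0.0835]
ee_rot: [0.708, 0.706, 0.001, 0.0]
force: [-0.7, -0.7, 10.2]
finger_gap: 0.026
grip_force: 58.4
```

Emit:
play_rows(
  deltas=[
    {"slide": [0,0,-0.03],"turn": 0},
    {"slide": [0,0,-0.08],"turn": 0},
    {"slide": [0,0,-0.15],"turn": 0},
    {"slide": [0,0,-0.22],"turn": 0},
    {"slide": [0,0,-0.29],"turn": 0},
    {"slide": [0,0,-0.32],"turn": 0},
    {"slide": [0,0,-0.32],"turn": 0},
  ],
)

```text
t: 22.15
position: [0.4543, 0.2869, 0.2121]
ee_rot: [0.708, 0.706, 0.001, 0.001]
force: [0.3, -0.4, -2.4]
finger_gap: 0.0258
grip_force: 59.5
```

```bash
python3 -c "
from h import *
go(.53,.0585,.21,0)"
```

```text
pos [0.4543 0.2869 0.2121] yaw -0.1 gap 0.0258 t 22.15 q7 -0.84 SLIDE [-0.5707  0.1906  0.0052] TURN -0.0004
```

Emit:
play_rows(
  deltas=[
    {"slide": [-0.57,0.19,0.03],"turn": 0},
    {"slide": [-0.57,0.19,0.03],"turn": 0},
    {"slide": [-0.57,0.19,0.03],"turn": 0},
    {"slide": [-0.57,0.19,0.03],"turn": 0},
    {"slide": [-0.57,0.19,0.03],"turn": 0},
    {"slide": [-0.57,0.19,0.03],"turn": 0},
    {"slide": [-0.57,0.19,0.06],"turn": 0},
    {"slide": [-0.57,0.19,0.06],"turn": 0},
  ],
)

```text
t: 22.95
position: [0.5278, 0.0593, 0.1841]
ee_rot: [0.707, 0.707, -0.001, -0.001]
force: [0.4, -0.5, -1.5]
finger_gap: 0.0257
grip_force: 59.5
```

Emit:
play_rows(
  deltas=[
    {"slide": [0,0,0],"turn": 0},
    {"slide": [0,0,0],"turn": 0},
    {"slide": [0,0,0],"turn": 0},
    {"slide": [0,0,0],"turn": 0},
  ],
)

```text
t: 23.35
position: [0.5292, 0.0589, 0.1867]
ee_rot: [0.708, 0.707, 0.0, 0.0]
force: [-0.2, 0.6, -1.5]
finger_gap: 0.0261
grip_force: 59.5
```

```bash
python3 - <<'E'
from h import *
from cell import get_image
go(.53,.0585,.16,0)
o=[]
for n in("scene","side"):
    d=get_image(n);np.savez(n+"3.npz",**d)
    K=d["intrinsics"];c=R.from_quat(d["orientation"]).as_matrix().T@(np.array([.53,.06,.1])-d["position"])
    u,v=int(K[0,2]-c[0]/c[2]*K[0,0]),int(K[1,2]+c[1]/c[2]*K[1,1]);print(n,u,v)
    o.append(cv2.resize(d["frame"][v-40:v+40,u-26:u+27],(397,600),interpolation=cv2.INTER_CUBIC))
cv2.imwrite("pics/r.png",np.hstack(o))
E
```

```text
pos [0.5292 0.0589 0.1867] yaw -0.1 gap 0.0261 t 23.35 q7 -0.37 SLIDE [-0.0009  0.0019  0.0666] TURN -0.0003
scene 296 176
side 253 199
```

View pics/r.png

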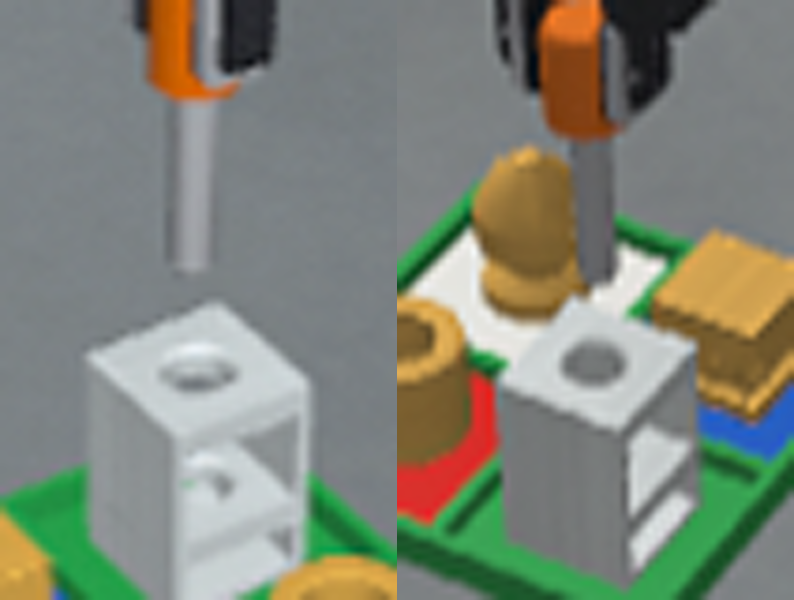

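The shank hangs straight. Foot centre is at scene crop (190,264) and side crop (203,274), hole centre at (198,367) and (198,363). I'll triangulate the difference.

```bash
python3 - <<'E'
from h import *
a=np.load("scene3.npz");b=np.load("side3.npz")
A=lambda x,y:(270+x/7.49-.4,136+y/7.5-.4);B=lambda x,y:(227+x/7.49-.4,159+y/7.5-.4)
for n,p,q in(("foot",(190,264),(203,274)),("shank top",(193,104),(190,143)),("hole",(198,367),(198,363))):print(n,tri(a,A(*p),b,B(*q)))
E
```

```text
foot (array([0.52778142, 0.05821214, 0.11380773]), np.float64(0.0019130523021857282))
shank top (array([0.52823583, 0.0593169 , 0.16798516]), np.float64(0.0037235573582245747))
hole (array([0.52989636, 0.06034817, 0.0767282 ]), np.float64(0.002363915836173722))
```

Emit:
play_rows(
  deltas=[
    {"slide": [0.003,0.003,0],"turn": 0},
    {"slide": [0.003,0.003,0.03],"turn": 0},
    {"slide": [0.003,0.003,0.06],"turn": 0},
    {"slide": [0.003,0.003,0.085],"turn": 0},
    {"slide": [0.003,0.003,0.1],"turn": 0},
    {"slide": [0.003,0.003,0.115],"turn": 0},
    {"slide": [0.003,0.003,0.13],"turn": 0},
    {"slide": [0.003,0.003,0.14],"turn": 0},
  ],
)

```text
t: 24.25
position: [0.5303, 0.0598, 0.13]
ee_rot: [0.708, 0.706, -0.0, -0.0]
force: [0.2, 0.1, -1.3]
finger_gap: 0.0259
grip_force: 59.5
```

No contact, and the foot is inside the upper plate. I'll continue down.

Emit:
play_rows(
  deltas=[
    {"slide": [0,0,0.015],"turn": 0},
    {"slide": [0,0,0.03],"turn": 0},
    {"slide": [0,0,0.045],"turn": 0},
    {"slide": [0,0,0.06],"turn": 0},
    {"slide": [0,0,0.075],"turn": 0},
    {"slide": [0,0,0.085],"turn": 0},
    {"slide": [0,0,0.085],"turn": 0},
  ],
)

```text
t: 24.95
position: [0.5301, 0.0597, 0.0959]
ee_rot: [0.708, 0.706, -0.0, -0.0]
force: [-0.1, -0.8, -0.8]
finger_gap: 0.0261
grip_force: 59.5
```

Emit:
play_rows(
  deltas=[
    {"slide": [0,0,0.01],"turn": 0},
    {"slide": [0,0,0.018],"turn": 0},
    {"slide": [0,0,0.024],"turn": 0},
    {"slide": [0,0,0.027],"turn": 0},
    {"slide": [0,0,0.027],"turn": 0},
    {"slide": [0,0,0.027],"turn": 0},
  ],
)

```text
t: 25.55
position: [0.5305, 0.0598, 0.0858]
ee_rot: [0.708, 0.706, 0.0, -0.0]
force: [-1.0, 0.1, -1.6]
finger_gap: 0.0261
grip_force: 59.5
```

Emit:
play_rows(
  deltas=[
    {"slide": [0,0,0],"turn": 0},
    {"slide": [0,0,0],"turn": 0},
    {"slide": [0,0,0],"turn": 0},
    {"slide": [0,0,0],"turn": 0},
    {"slide": [0,0,0],"turn": 0},
  ],
  hand=0.3,
)

```text
t: 26.05
position: [0.5305, 0.0598, 0.0857]
ee_rot: [0.708, 0.706, 0.0, -0.0]
force: [0.2, -0.1, 0.4]
finger_gap: 0.0553
grip_force: 0.0
```

Emit:
play_rows(
  deltas=[
    {"slide": [0,0,-0.05],"turn": 0},
    {"slide": [0,0,-0.12],"turn": 0},
    {"slide": [0,0,-0.22],"turn": 0},
    {"slide": [0,0,-0.32],"turn": 0},
    {"slide": [-0.2,0,-0.4],"turn": 0},
    {"slide": [-0.3,0,-0.4],"turn": 0},
    {"slide": [-0.3,0,-0.4],"turn": 0},
    {"slide": [-0.3,0,-0.4],"turn": 0},
  ],
)

```text
t: 26.85
position: [0.5302, -0.0644, 0.2462]
ee_rot: [0.71, 0.704, -0.0, 0.001]
force: [-0.9, 0.5, 0.0]
finger_gap: 0.0556
grip_force: 0.0
```

```bash
python3 - <<'E'
from h import *
from cell import get_image
o=[]
for n,(u,v),w in(("scene",(305,200),75),("side",(240,235),75)):
    d=get_image(n);np.savez(n+"4.npz",**d)
    o.append(cv2.resize(d["frame"][v-w:v+w,u-w:u+w],(400,400),interpolation=cv2.INTER_CUBIC))
    P=cloud(d)[d["z_map"]>.1]
    for nm,c in(("head",(.53,.06)),("iron",(.569,.289)),("plaster",(.511,-.391)),("bud",(.615,-.026))):
        Q=P[(np.linalg.norm(P[:,:2]-c,axis=1)<.03)&(P[:,2]>.026)]
        if nm=="head":Q=Q[Q[:,2]>.1]
        print(n,nm,len(Q),Q[:,2].max() if len(Q) else None,cv2.minAreaRect((Q[:,:2]*1000).astype(np.float32))[0] if len(Q) else None)
cv2.imwrite("pics/f.png",np.hstack(o))
E
```

```text
scene head 123 0.11540412643600684 (531.9447021484375, 56.3983039855957)
scene iron 239 0.04346529590577486 (568.5596313476562, 286.8398132324219)
scene plaster 431 0.0636046053875946 (515.1718139648438, -394.1783752441406)
scene bud 341 0.07206414808366879 (618.89599609375, -31.630931854248047)
side head 102 0.1138330443256721 (528.777099609375, 64.57172393798828)
side iron 270 0.04322324619835605 (567.7587890625, 292.52642822265625)
side plaster 154 0.06206624327085697 (505.40570068359375, -383.42376708984375)
side bud 219 0.34940466137048143 (605.8634033203125, -20.503398895263672)
```

View pics/f.png

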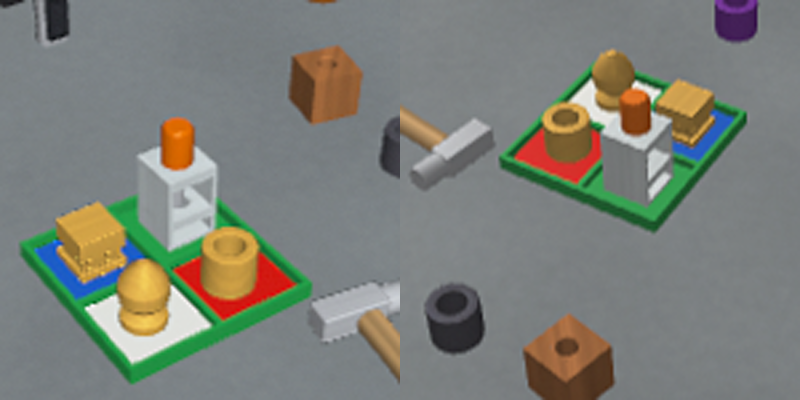

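The mandrel's head rests on the rack with its top at about 114 mm (113 expected). All castings stand upright on their mats, and the iron collar and plaster bud have not moved. I'll let the arm settle and hand in.

Emit:
play_rows(
  deltas=[
    {"slide": [0,0,0],"turn": 0},
    {"slide": [0,0,0],"turn": 0},
    {"slide": [0,0,0],"turn": 0},
    {"slide": [0,0,0],"turn": 0},
  ],
)

```text
t: 27.35
position: [0.5302, -0.0598, 0.2456]
ee_rot: [0.708, 0.707, -0.0, -0.0]
force: [-0.2, -0.1, -0.1]
finger_gap: 0.0557
grip_force: 0.0
```

```bash
python3 -c "
from cell import *
print(job_done())"
```

```text
the job is handed in; nothing more can be done
None
```

The job is handed in after about 27 s of robot time, with no verdict returned; the last pictures show the brass collar, plinth and bud upright on the red, blue and white mats, the mandrel seated in the rack, everything released, and the iron collar and plaster bud where they started.

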